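# Clamp the glued foot block

### The job

Take the freshly glued two-tone foot block, lower it gently into the pocket of the clamping jig so that it sits flat on the bottom and square, and let go of it. Then press the jig's orange lever down past its first two clicks into the third, so that the plunger squeezes the block, and finish while still holding the lever there: its spring throws it back up as soon as it is let go. Leave everything else on the bench where it is.

Things in the scene. Friction and masses are not known exactly. Their poses are not given: they have to be found in the camera images.
- block_center (a point): Centre of the foot block, the part to be clamped: wood, 44 mm (its x) by 60 mm (its y) by 48 mm high (its z), about 90 g; a pale half (-y end) and a dark half (+y end) with a thin cream glue line between, standing on its 44 x 60 face among loose halves. Either half may face the plunger.
- foot_block: The same block; origin at the centre of its underside, axes as above.
- pocket (a point): Centre of the floor of the jig's pocket, 26 mm above the bench; jig axes: z up, +y the way the plunger pushes. A rectangular recess in a pale wooden nest, 48 mm (x) by 64 mm (y), 10 mm deep: the block goes in from above, its 60 mm along y, 2 mm to spare on each side; its centre is then 24 mm above this point. Nest rim 36 mm above the bench, out to 50 mm from here in x and y.
- jig: Clamping jig, fixed, turned by up to 0.4 rad: plywood base 120 (x) by 270 (y) by 18 mm, origin at the centre of its underside. From +y to -y: aluminium fence 76 mm wide, flush with the pocket's end wall, 68 mm above the bench; nest, pocket centre at y = +75 mm; pad and plunger; grey guide block, top 70 mm, with a riser to 102 mm; grey lever bracket, top 104 mm above the bench.
- lever_pivot (a point): Axis of the lever in the bracket: it runs along the jig's x, 90 mm above the bench, at jig x = 0, y = -85 mm. Axes those of the jig.
- lever_arm: The lever: a steel bar with an orange flat grip, 30 mm wide (along x), 105 mm long (along the lever), 18 mm thick. Origin on the pivot axis; its axes are the jig's, turned with the lever about x. It points from the pivot to the jig's -y, rising at 0.75 rad minus the lever angle; the grip runs from 85 to 190 mm from the axis; raised, its end stands 226 mm above the bench. Around and under the grip it is clear.
- grip_top (a point): Middle of the grip's upper face, 137.5 mm from the pivot axis along the lever and 9 mm above its centre line; moves with the lever.
- lever (a joint): Lever angle, rad: 0 = up at rest, 0.75 (43 degrees) above level; grows as the grip is pressed down. Clicks at 0.28, 0.55 and 0.80 (third); the tooth before the third is passed at 0.68; hard stop at 0.84. No click latches: the spring brings it back to 0 from anywhere. At mid grip it takes 5 to 9 N at first and some 11 N to hold the third click with the block in.
- pad: The plunger's round rubber pad, 26 mm across; origin at the centre of its face, 50 mm above the bench. With the lever up the face is 49 mm to the -y side of the pocket's centre; the lever drives it along the jig's +y, about 33 mm at the third click. It is spring-cushioned: there it presses the seated block against the fence with some 15 N.
- half_pale: A bystander, loose, to be left where it is: a plain pale wooden half, 44 x 30 x 48 mm; origin at the centre of its underside.
- half_dark: A bystander, loose, to be left where it is: a plain dark wooden half, 44 x 30 x 48 mm; origin at the centre of its underside.
- glue_bottle: A bystander, loose, to be left where it is: white bottle with an orange cap, 60 mm across, 150 mm high; origin at the centre of its underside.
- screw_cup: A bystander, loose, to be left where it is: open steel cup of screws, 76 mm across, 45 mm high; origin at the centre of its underside.
- screwdriver: A bystander, loose, to be left where it is: screwdriver with a green handle, 210 mm long (its x), 26 mm thick, lying; origin under its middle.
- pencil: A bystander, loose, to be left where it is: yellow pencil, 165 mm long (its x), 8 mm thick, lying; origin under its middle.
- mallet: A bystander, loose, to be left where it is: rubber mallet, lying, handle along its x, 245 mm long, head 85 x 54 mm; origin on the bench under its handle, 65 mm from the head.
Things that resemble listed ones, but are neither listed nor needed, are in the scene too. What is shaped like the foot_block but purple, red or turquoise is not meant.

How it is judged:
By the outcome, as a careful person would: the job done as asked, in the order asked, and still so for the second after the job is handed in, while the arm keeps its last pose, push and grip.
It also fails if it takes over 69 s, if anything falls off the work surface, if the arm or the gripper's body presses on something with over 40 N, if the wrist force passes 120 N, or if a joint passes its speed limit or range.

### The arm

A 6-joint arm with a two-finger parallel gripper is mounted at the origin on the work surface. World frame = base frame: x ahead of the robot, y to its left, z up, the work surface at z = 0. Lengths are in m, angles in rad, forces in N, time in s.
With the tool pointing down it reaches from about 0.35 to 0.85 m from the base axis. Payload 8.1 kg.
Tool frame: the origin (TCP) lies midway between the tips of the shut fingers; the grasp point (between the pads) lies robot.grasp_offset behind it (robot.grasp_offset is the distance from the TCP to the grasp point, in m); z points along the fingers, y is the direction in which the jaws open and shut (so a half turn about z gives the same grasp; the last joint's range is limited). The gripper opens to 93 mm and grips with 3 to 60 N. Pads are 15 mm wide; open, the fingers measure 128 mm over their backs; the gripper's body (75 mm by 188 mm) begins 65 mm behind the grasp point.
Start: joints at [-1.303, 0.13, 1.488, -0, 1.523, -0.085], TCP at [0.207, -0.563, 0.219] pointing down, gripper open.
Joint ranges: [-2.96, 2.96], [-0.89, 2.26], [0.02, 2.5], [-1.34, 4.48], [0, 2.73], [-2.66, 2.66]. Speed limits (rad/s): [2.39, 2.39, 2.79, 3.14, 3.14, 3.14].

### API

Orientations are given as a rotation vector (axis times angle).
In Python, from plant import robot gives the robot as it stands.
- The arm moves only by the shell command python3 -m handwheel 'ROWS' [OPENING] [FORCE]. ROWS is text: rows parted by semicolons, each of 6 numbers parted by spaces: the shift along the world's x, y, z each as a share of 0.3 m, from -1 to 1, then the turn, a rotation vector about the world's x, y, z each as a share of 45 degrees, from -1 to 1. A call has 1 to 5 rows; each row is the pose to reach, as a shift and turn from the pose commanded when the call began; what a row does not reach only later rows make up. A row lasts 1/10 s, in which the tool goes at most 50 mm and 8.59 degrees, less where a joint would pass 70% of its speed; a pose out of reach is approached as far as the arm can. A call with a number of a shift or a turn outside -1 to 1 is refused whole. A call with a gripper value outside its range is refused whole. OPENING is the closure, from -1 (fully open) to 1 (shut), set as the call begins (- or left out, the last holds). The fingers move at their own pace and stop on an object; FORCE is the grip in N (left out, the last holds). Time passes only in rows, so rows that repeat a pose let the fingers close. It gives the time, the measured TCP pose, the force and the opening at its end, in the units of the state.
- robot.read_state(): the state, without advancing time (a new reading comes with each control period).
- robot.read_camera(name): name is "scene" or "side" or "wrist"; returns (picture, depth): 384x512x3 uint8, red, green, blue; 384x512 float32, m along the optical axis (not along the pixel's ray), 0 where there is no reading.
- robot.camera_model(name): a dict with "camera_matrix" (3x3 intrinsics, pixels), "pose" (4x4, takes a point from camera to world coordinates); the wrist camera has in their place "tool_from_camera" (4x4, takes a point from camera to tool coordinates, whose origin is the TCP and whose axes are the flange's). Camera axes: x right, y down, z forward; pixel columns grow to the right and rows downward; lengths in m; the calibration is good to about 2 mm. A picture is of the moment at which its call begins: read the wrist's pose just before it. camera_model takes no time and is no camera call.
- robot.close_job(): hands the job in, once; it reports no verdict.
Trained networks look in the newest picture that a camera, given by its name, has taken for a name from the list of things; names that differ only in an ending like _2 or _b are one class to them, and where a whole thing is asked for, a point or a joint stands for the part that bears it (a point fixed in the world has none). Each returns a list of dicts, best first, with "conf" (0 to 1); they miss things now and then, are a little off and sometimes report something else, mostly with a low value. They report only what shows in the picture. A call takes as long as a camera call. They do not tell look-alikes from the thing itself.
- robot.look_for(camera, query): "rect" ([centre column, centre row, width, height] in pixels, round what is visible of it).
- robot.silhouettes(camera, query): "pixels" (384x512 bool, what is visible of it) and "rect" ([centre column, centre row, width, height] in pixels, round what is visible of it).
- robot.tip_of(camera, query): "at" ([row, column] in pixels: a listed point, or the origin of a listed thing).
The state is a dict: "t": time; "q": joint angles; "dq": joint speeds; "joint_torque": joint torques, N m; "tool_pos": TCP position; "orientation": TCP orientation; "force": force on the tool from outside, world axes, zero at the start; "wrist_torque": the same for the moment, N m; "opening": finger opening in m.
Only numpy, scipy, OpenCV 4.12 (cv2) and the standard library are available. Lean on these libraries where they do the work, as an engineer would, in place of code of your own. Each camera call takes 0.05 s, during which the arm holds its last target.

## Working session

There is one attempt and no reset: what is moved stays moved. The work goes in short steps, Python scripts to look and compute and a shell command to move; the robot and the scene stay as the last step left them, time stands still between calls to the robot, and variables do not carry over. Pictures are saved under pics/ and viewed, and the job is handed in when it is done.

```bash
ls; mkdir -p pics
python3 - <<'E'
from plant import robot
import cv2,numpy as np
s=robot.read_state();print({k:np.round(v,3) for k,v in s.items()},robot.grasp_offset)
for n in ["scene","side","wrist"]:
    p,d=robot.read_camera(n);cv2.imwrite(f"pics/a_{n}.png",p[:,:,::-1]);np.savez(f"/tmp/a_{n}.npz",p=p,d=d)
    m=robot.camera_model(n);print(n,{k:np.round(v,3).tolist() for k,v in m.items()})
E
```

```text
pics
{'t': np.float64(0.0), 'q': array([-1.303,  0.131,  1.489, -0.   ,  1.523, -0.085]), 'dq': array([ 0.   ,  0.001, -0.   ,  0.   , -0.001, -0.001]), 'joint_torque': array([-2.0000e-03, -5.5984e+01, -4.9176e+01,  7.6000e-02,  3.5000e-02,
       -0.0000e+00]), 'tool_pos': array([ 0.207, -0.562,  0.218]), 'orientation': array([-3.091, -0.551,  0.   ]), 'force': array([ 0.668,  0.428, -1.133]), 'wrist_torque': array([0.037, 0.038, 0.036]), 'opening': np.float64(0.093)} 0.0188
scene {'camera_matrix': [[371.561, 0.0, 253.728], [0.0, 371.561, 199.938], [0.0, 0.0, 1.0]], 'pose': [[0.544, 0.558, -0.626, 1.329], [0.839, -0.356, 0.411, -0.548], [0.007, -0.749, -0.662, 0.998], [0.0, 0.0, 0.0, 1.0]]}
side {'camera_matrix': [[473.275, 0.0, 251.21], [0.0, 473.275, 189.726], [0.0, 0.0, 1.0]], 'pose': [[-0.873, -0.252, 0.418, -0.103], [-0.488, 0.487, -0.725, 1.086], [-0.021, -0.836, -0.548, 0.97], [0.0, 0.0, 0.0, 1.0]]}
wrist {'camera_matrix': [[294.831, 0.0, 257.482], [0.0, 294.831, 195.937], [0.0, 0.0, 1.0]], 'tool_from_camera': [[-0.0, -0.956, -0.295, 0.082], [1.0, -0.0, -0.001, 0.0], [0.001, -0.295, 0.956, -0.166], [0.0, 0.0, 0.0, 1.0]]}
```

View pics/a_scene.png

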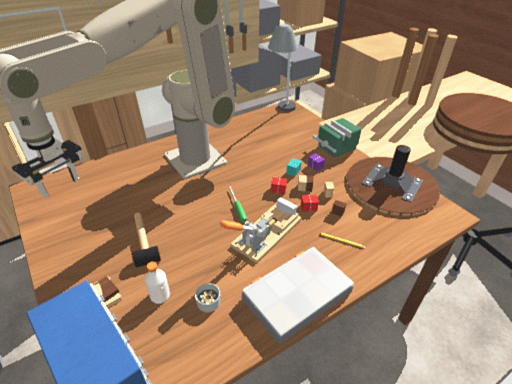

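View pics/a_side.png

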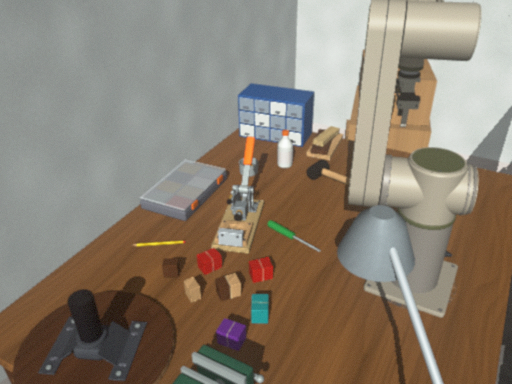

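View pics/a_wrist.png

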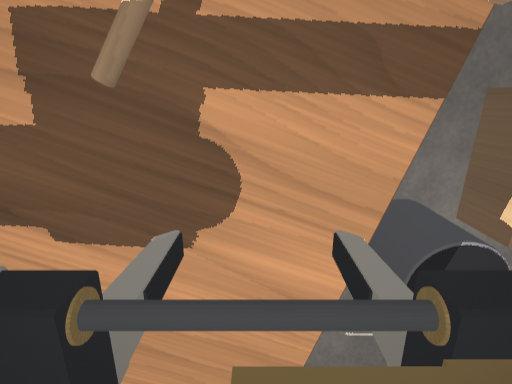

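The scene view has the jig at about (267,230). The two-tone block is at about (306,183), among red, teal and purple decoys. In the side view the block is at (230,286), with loose halves at (193,290) and (171,267).

```bash
cat > h.py <<'E'
from plant import robot
import cv2,numpy as np
from scipy.spatial.transform import Rotation as R
def cam(n,s=None):
    m=robot.camera_model(n);K=np.array(m["camera_matrix"])
    if n=="wrist":
        s=s or robot.read_state();T=np.eye(4);T[:3,:3]=R.from_rotvec(s["orientation"]).as_matrix();T[:3,3]=s["tool_pos"]
        return K,T@np.array(m["tool_from_camera"])
    return K,np.array(m["pose"])
def cloud(n,d,s=None):
    K,T=cam(n,s);v,u=np.mgrid[:d.shape[0],:d.shape[1]]
    P=np.stack([(u-K[0,2])/K[0,0]*d,(v-K[1,2])/K[1,1]*d,d],-1)
    W=P@T[:3,:3].T+T[:3,3];W[d<=0]=np.nan;return W
def proj(n,X,s=None):
    K,T=cam(n,s);X=np.atleast_2d(X);c=(X-T[:3,3])@T[:3,:3];p=c@K.T;return p[:,:2]/p[:,2:]
E
python3 - <<'E'
from h import *
for n in ["scene","side"]:
    p=np.load(f"/tmp/a_{n}.npz");W=cloud(n,p["d"])
    for q in ["foot_block","jig","half_pale","half_dark","lever_arm"]:
        for r in robot.silhouettes(n,q)[:4]:
            w=W[r["pixels"]];w=w[~np.isnan(w[:,0])]
            print(n,q,round(r["conf"],2),np.round(r["rect"]),len(w),np.round(np.median(w,0),3),np.round(w.min(0),3),np.round(w.max(0),3))
            np.save(f"/tmp/m_{n}_{q}_{int(r['rect'][0])}.npy",r["pixels"])
    for q in ["block_center","pocket","lever_pivot","grip_top","pad"]:
        print(n,q,[(round(r["conf"],2),np.round(r["at"],1),) for r in robot.tip_of(n,q)[:3]])
E
```

```text
scene foot_block 0.7 [303. 182.  14.  19.] 239 [0.442 0.288 0.039] [ 0.348  0.257 -0.004] [0.47  0.365 0.056]
scene foot_block 0.66 [293. 167.  18.  18.] 211 [0.327 0.312 0.04 ] [ 0.243  0.284 -0.001] [0.353 0.399 0.056]
scene foot_block 0.63 [278. 186.  16.  16.] 217 [0.395 0.184 0.044] [0.353 0.157 0.001] [0.423 0.225 0.057]
scene foot_block 0.62 [309. 203.  21.  14.] 255 [0.548 0.221 0.043] [ 0.494  0.194 -0.003] [0.571 0.258 0.056]
scene jig 0.85 [259. 229.  82.  63.] 2302 [ 0.594 -0.02   0.036] [ 0.442 -0.206 -0.   ] [0.664 0.169 0.227]
scene half_dark 0.71 [338. 207.  12.  12.] 158 [0.626 0.298 0.039] [ 0.594  0.284 -0.001] [0.649 0.323 0.053]
scene lever_arm 0.9 [245. 229.  47.  17.] 326 [ 0.621 -0.109  0.132] [ 0.44  -0.206  0.001] [ 0.648 -0.013  0.227]
scene block_center [(0.72, array([166.6, 292.1])), (0.69, array([182.6, 305.7])), (0.68, array([184.5, 277.4]))]
scene pocket [(0.87, array([218.3, 281.6])), (0.38, array([183.3, 302.4]))]
scene lever_pivot [(0.76, array([229.2, 250.6]))]
scene grip_top [(0.86, array([223.8, 233.8]))]
scene pad [(0.48, array([227.4, 254. ]))]
[... 555 characters left out ...]
0.79 [193. 290.  17.  22.] 291 [0.507 0.359 0.038] [ 0.491  0.335 -0.002] [0.543 0.377 0.053]
side half_dark 0.74 [173. 269.  18.  17.] 313 [0.618 0.315 0.038] [ 0.596  0.263 -0.   ] [0.678 0.334 0.053]
side lever_arm 0.63 [246. 167.  22.  58.] 397 [ 0.612 -0.13   0.159] [ 0.574 -0.319  0.027] [ 0.742 -0.027  0.226]
side block_center [(0.98, array([260.6, 208.9])), (0.93, array([286.4, 225.8])), (0.82, array([335.1, 231.2]))]
side pocket [(0.93, array([233.1, 232.3])), (0.34, array([153.5, 246.8]))]
side lever_pivot [(0.97, array([191.2, 244.9])), (0.73, array([232. , 237.5]))]
side grip_top [(0.95, array([150.1, 247.3]))]
side pad [(0.6, array([218.2, 236.3])), (0.4, array([172.4, 252.5]))]
```

Run:
```python
from h import *
A=[]
for n in ["scene","side"]:
    p=np.load(f"/tmp/a_{n}.npz");W=cloud(n,p["d"]);
    m=(W[...,2]>.04)&(W[...,2]<.06)&(np.abs(W[...,0]-.435)<.06)&(np.abs(W[...,1]-.29)<.06)
    w=W[m];print(n,len(w),cv2.minAreaRect(w[:,:2].astype(np.float32)*1000)); 
    m=(W[...,2]>.009)&(W[...,2]<.25)&(W[...,0]>.45)&(W[...,0]<.72)&(W[...,1]>-.22)&(W[...,1]<.17)
    A.append(np.c_[W[m],p["p"][m]])
A=np.vstack(A);np.save("/tmp/A.npy",A)
f=A[(A[:,2]>.012)&(A[:,2]<.022)];print(cv2.minAreaRect(f[:,:2].astype(np.float32)*1000))
I=np.full((440,300,3),0,np.uint8)
o=A[np.argsort(A[:,2])]
for x in o:
    c=(int((x[0]-.45)*1000),int((x[1]+.24)*1000));cv2.circle(I,c,1,x[5:2:-1].tolist(),-1)
cv2.imwrite("pics/top.png",I)
s=cv2.imread("pics/a_side.png")[120:320,130:330];cv2.imwrite("pics/sidez.png",cv2.resize(s,None,fx=3,fy=3,interpolation=2))
```

```text
scene 116 ((432.8675537109375, 293.3410949707031), (57.36579513549805, 50.03483581542969), 50.89919662475586)
side 301 ((434.9600830078125, 295.25830078125), (60.89127731323242, 49.92285919189453), 50.35765838623047)
((535.072021484375, 3.7571563720703125), (183.8959503173828, 278.7495422363281), 17.89010238647461)
```

View pics/top.png

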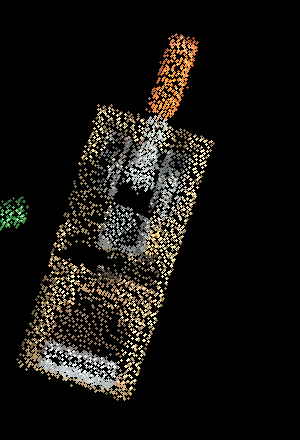

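View pics/sidez.png

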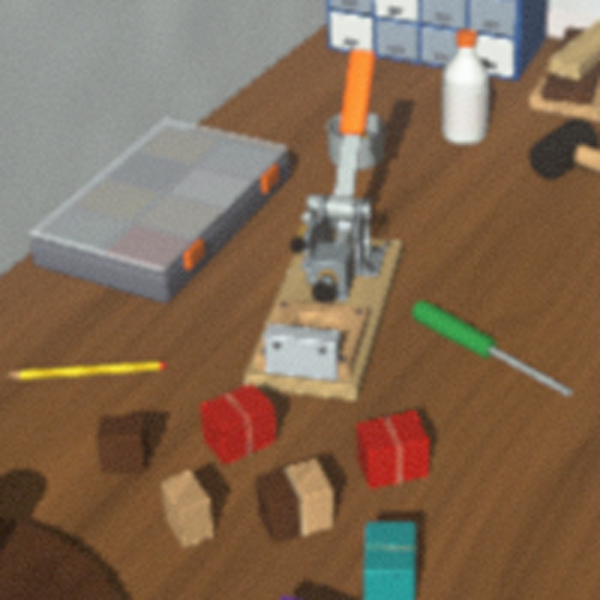

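```bash
python3 -m handwheel '.4 .7 .17 0 0 .3;.4 .7 .17 0 0 .3;.4 .7 .17 0 0 .3;.4 .7 .17 0 0 .3;.4 .7 .17 0 0 .3' 0.2; python3 -m handwheel '.33 .76 0 0 0 .3;.33 .76 0 0 0 .3;.33 .76 0 0 0 .3;.33 .76 0 0 0 .3;.33 .76 0 0 0 .3'
```

```text
t: 1.65
tool_pos: [0.328, -0.3512, 0.2703]
orientation: [3.006, 0.911, 0.001]
force: [1.6, 0.5, 0.3]
opening: 0.0573
t: 2.15
tool_pos: [0.4268, -0.1231, 0.27]
orientation: [2.878, 1.258, 0.001]
force: [1.2, -0.4, -0.4]
opening: 0.0376
```

```bash
cat >> h.py <<'E'
def rectfit(w): return cv2.minAreaRect((w[:,:2]*1000).astype(np.float32))
E
python3 - <<'E'
from h import *
A=np.load("/tmp/A.npy")
a=.3
f=A[(A[:,2]>.013)&(A[:,2]<.022)]
for _ in range(3):
    c=np.array([.564,.012]);u=np.array([np.cos(a),np.sin(a)]);v=np.array([-u[1],u[0]])
    l=(f[:,:2]-c);lx,ly=l@u,l@v;k=(abs(lx)<.075)&(abs(ly)<.15)
    r=rectfit(f[k]);print(r,k.sum());a=np.deg2rad(r[2]) if r[2]<45 else np.deg2rad(r[2]-90)
g=A[(A[:,2]>.064)&(A[:,2]<.071)];lx,ly=(g[:,:2]-c)@u,(g[:,:2]-c)@v;k=(ly>.08);print("fence",rectfit(g[k]),k.sum())
E
```

```text
((564.9883422851562, 13.101821899414062), (122.09091186523438, 278.9400634765625), 17.419437408447266) 1147
((564.9883422851562, 13.101821899414062), (122.09091186523438, 278.9400634765625), 17.419437408447266) 1147
((564.9883422851562, 13.101821899414062), (122.09091186523438, 278.9400634765625), 17.419437408447266) 1147
fence ((527.8190307617188, 125.07627868652344), (78.5071792602539, 28.756717681884766), 17.866302490234375) 179
```

```bash
python3 -m handwheel '0 .8 0 0 0 .05;0 .8 0 0 0 .05;0 .8 0 0 0 .05;0 .8 0 0 0 .05;0 .8 0 0 0 .05' -0.7; python3 -m handwheel '-.02 .4 -.1 0 0 0;-.02 .4 -.1 0 0 0;-.02 .4 -.1 0 0 0;-.02 .4 -.1 0 0 0;-.02 .4 -.1 0 0 0'
python3 - <<'E'
from h import *
s=robot.read_state();p,d=robot.read_camera("wrist");cv2.imwrite("pics/b.png",p[:,:,::-1]);np.savez("/tmp/b.npz",p=p,d=d)
print(s["tool_pos"],s["orientation"],s["q"].round(3))
W=cloud("wrist",d,s)
m=(W[...,2]>.04)&(W[...,2]<.055)&(np.abs(W[...,0]-.435)<.06)&(np.abs(W[...,1]-.29)<.06)
print(m.sum(),rectfit(W[m]),np.median(W[m][:,2]))
E
```

```text
t: 2.65
tool_pos: [0.4259, 0.1176, 0.27]
orientation: [-2.853, -1.316, -0.002]
force: [0.6, -0.1, -0.7]
opening: 0.0725
t: 3.15
tool_pos: [0.4201, 0.2349, 0.2396]
orientation: [2.852, 1.316, -0.001]
force: [0.1, -0.1, 1.1]
opening: 0.0793
[0.42012197 0.234912   0.23957788] [ 2.85195177e+00  1.31640692e+00 -9.56522015e-04] [ 4.040e-01 -2.030e-01  1.776e+00 -1.000e-03  1.570e+00  1.110e+00]
1911 ((450.54534912109375, 315.88037109375), (108.61831665039062, 43.942256927490234), 50.54403305053711) 0.04759610324664154
```

View pics/b.png

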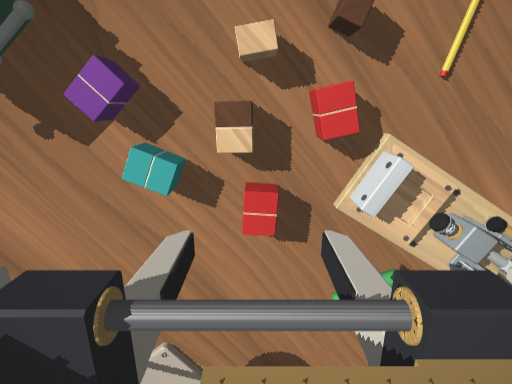

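The wrist view shows the block at (234,127), the jig pocket at about (415,208), and the fence at (385,183).

Run:
```python
from h import *
s=robot.read_state();z=np.load("/tmp/b.npz");W=cloud("wrist",z["d"],s)
m=(W[...,2]>.043)&(W[...,2]<.055);m[:95]=0;m[160:]=0;m[:,:205]=0;m[:,262:]=0
print(m.sum(),rectfit(W[m]))
o=np.array([.565,.013])
for lo,hi,nm in [(.013,.021,"base"),(.033,.039,"rim"),(.022,.030,"floor"),(.064,.071,"fence")]:
    a=.308;u=np.array([np.cos(a),np.sin(a)]);v=np.array([-u[1],u[0]])
    l=W[...,:2]-o;lx,ly=l@u,l@v
    m=(W[...,2]>lo)&(W[...,2]<hi)&(abs(lx)<.075)&(abs(ly)<.15)&(ly>0.02)
    if nm=="floor": m&=(abs(lx)<.035)&(ly>.03)&(ly<.12)
    print(nm,m.sum(),rectfit(W[m]),[np.percentile(q[m],[1,99]).round(3) for q in (lx,ly)],np.median(W[m][:,2]))
print(robot.tip_of("wrist","pocket"),robot.tip_of("wrist","block_center")[:5])
p=z["p"][120:280,320:512,::-1];cv2.imwrite("pics/b2.png",cv2.resize(p,None,fx=3.5,fy=3.5,interpolation=2))
```

```text
1906 ((435.77783203125, 296.7270812988281), (60.27153015136719, 43.90087127685547), 50.461788177490234)
base 1469 ((541.860107421875, 87.34266662597656), (120.00545501708984, 115.9081802368164), 17.84244728088379) [array([-0.059,  0.06 ]), array([0.022, 0.136])] 0.017617475278117578
rim 2834 ((542.0778198242188, 86.65538024902344), (100.1255111694336, 105.75911712646484), 17.906843185424805) [array([-0.049,  0.05 ]), array([0.026, 0.129])] 0.03571426310181175
floor 1106 ((546.3060913085938, 73.59881591796875), (48.3128776550293, 42.36063003540039), 17.455154418945312) [array([-0.023,  0.024]), array([0.043, 0.084])] 0.025769653799617348
fence 1180 ((542.2203369140625, 86.44223022460938), (75.82917022705078, 105.99042510986328), 18.070158004760742) [array([-0.037,  0.037]), array([0.108, 0.13 ])] 0.06761933061962574
[{'at': [196.5, 398.6], 'conf': 0.7}, {'at': [215.0, 434.1], 'conf': 0.4}] [{'at': [110.6, 333.3], 'conf': 0.91}, {'at': [205.6, 258.6], 'conf': 0.86}, {'at': [92.9, 101.8], 'conf': 0.83}, {'at': [124.5, 235.7], 'conf': 0.7}, {'at': [170.1, 155.8], 'conf': 0.62}]
```

View pics/b2.png

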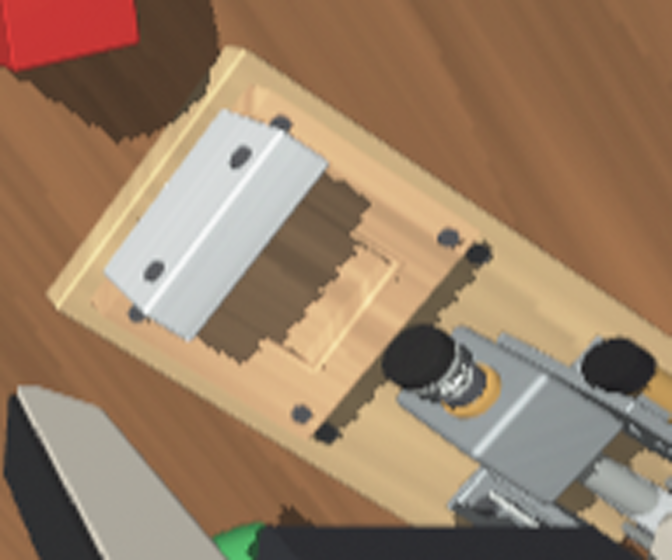

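```bash
python3 -m handwheel '.052 .206 0 0 0 .02;.052 .206 -.15 0 0 .02;.052 .206 -.3 0 0 .02;.052 .206 -.45 0 0 .02;.052 .206 -.45 0 0 .02'
python3 - <<'E'
from h import *
s=robot.read_state();p,d=robot.read_camera("wrist");cv2.imwrite("pics/c.png",p[:,:,::-1]);
print(s["tool_pos"],s["orientation"],2*np.degrees(np.arctan2(s["orientation"][1],s["orientation"][0])))
W=cloud("wrist",d,s)
m=(W[...,2]>.043)&(W[...,2]<.055)&(np.hypot(W[...,0]-.436,W[...,1]-.297)<.05)
print(m.sum(),rectfit(W[m]))
E
```

```text
t: 3.8
tool_pos: [0.4319, 0.2932, 0.0981]
orientation: [2.843, 1.334, -0.018]
force: [-1.0, -0.7, -0.2]
opening: 0.0791
[0.43193462 0.29324477 0.09814903] [ 2.8432517   1.33404056 -0.01818193] 50.271505475716886
4128 ((435.3966369628906, 297.2957458496094), (60.413421630859375, 43.97947311401367), 50.526458740234375)
```

View pics/c.png

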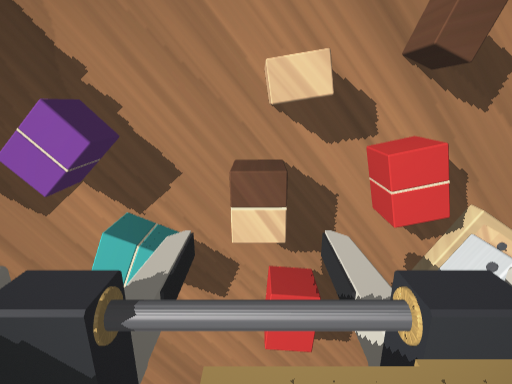

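```bash
python3 -m handwheel '0 0 0 0 0 0;0 0 0 0 0 0' -0.3
python3 - <<'E'
from h import *
s=robot.read_state()
p,d=robot.read_camera("wrist");W=cloud("wrist",d,s)
print(s["tool_pos"],2*np.degrees(np.arctan2(s["orientation"][1],s["orientation"][0])))
m=(W[...,2]>.043)&(W[...,2]<.055)&(np.hypot(W[...,0]-.436,W[...,1]-.297)<.05)
r=rectfit(W[m]);print(m.sum(),r)
T=R.from_rotvec(s["orientation"]).as_matrix();print("tool frame",T.T@(np.array([*np.array(r[0])/1000,.048])-s["tool_pos"]))
m=(W[...,2]>.03)&(np.hypot(W[...,0]-.33,W[...,1]-.312)<.09);w=(W[m]-s["tool_pos"])@T;print("teal nearest",w[:,1].max() if len(w) else 0, w[:,1].min(), w[:,0].min(),w[:,0].max())
E
```

```text
t: 4.05
tool_pos: [0.4383, 0.2975, 0.1083]
orientation: [-2.843, -1.335, -0.009]
force: [0.5, -0.3, 0.2]
opening: 0.0673
[0.43831117 0.29748573 0.10834676] -309.68279328359336
3689 ((435.6225280761719, 297.5786437988281), (59.490821838378906, 43.97926330566406), 50.547115325927734)
tool frame [-0.00195742 -0.00225349  0.06033291]
teal nearest -0.007525914682678089 -0.1408606765351179 -0.06486549878260053 0.03137868819591923
```

```bash
python3 -m handwheel '-.003 0 -.1 0 0 0;-.003 0 -.2 0 0 0;-.003 0 -.2 0 0 0;-.003 0 -.2 0 0 0;-.003 0 -.2 0 0 0'
python3 - <<'E'
from h import *
s=robot.read_state()
p,d=robot.read_camera("wrist");W=cloud("wrist",d,s);cv2.imwrite("pics/d.png",p[:,:,::-1])
print(s["tool_pos"],2*np.degrees(np.arctan2(s["orientation"][1],s["orientation"][0])),s["opening"])
m=(W[...,2]>.043)&(W[...,2]<.053)&(np.hypot(W[...,0]-.436,W[...,1]-.297)<.045)
r=rectfit(W[m]);print(m.sum(),r)
T=R.from_rotvec(s["orientation"]).as_matrix();print("tool frame",T.T@(np.array([*np.array(r[0])/1000,.048])-s["tool_pos"]))
E
```

```text
t: 4.6
tool_pos: [0.4367, 0.2977, 0.0472]
orientation: [-2.843, -1.337, -0.006]
force: [0.3, 0.4, 0.6]
opening: 0.0606
[0.43670194 0.2976554  0.04724921] -309.6370715196547 0.060573808993755716
6525 ((436.1576843261719, 296.6916809082031), (60.53977584838867, 81.96807098388672), 50.91372299194336)
tool frame [-0.00108679  0.00019666 -0.00075423]
```

View pics/d.png

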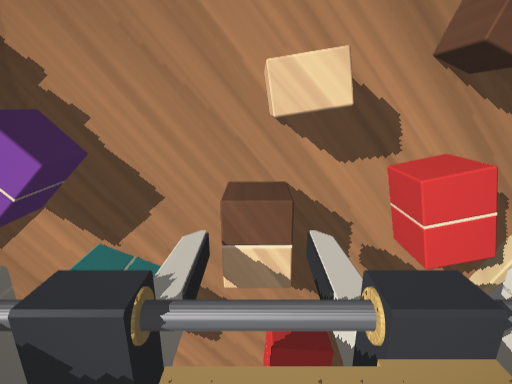

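```bash
python3 -m handwheel '-.003 -.003 -.05 0 0 0;-.003 -.003 -.1 0 0 0;-.003 -.003 -.1 0 0 0;-.003 -.003 -.1 0 0 0' ; python3 -m handwheel '0 0 0 0 0 0;0 0 0 0 0 0;0 0 0 0 0 0;0 0 0 0 0 0;0 0 0 0 0 0' 1 15
```

```text
t: 5.05
tool_pos: [0.4331, 0.2953, 0.0134]
orientation: [2.843, 1.337, -0.004]
force: [-0.1, 0.5, 0.1]
opening: 0.0606
t: 5.55
tool_pos: [0.4346, 0.2961, 0.0151]
orientation: [-2.843, -1.337, -0.002]
force: [0.4, 0.7, 1.9]
opening: 0.0442
```

```bash
python3 -m handwheel '0 0 .05 0 0 0;0 0 .2 0 0 0;0 0 .4 0 0 0;0 0 .4 0 0 0' ; python3 -m handwheel '.2 -.2 0 0 0 .6;.2 -.2 0 0 0 .6;.2 -.2 0 0 0 .6;.2 -.2 0 0 0 .6;.2 -.2 0 0 0 .6'; python3 -m handwheel '.16 -.24 0 0 0 .68;.16 -.24 0 0 0 .68;.16 -.24 0 0 0 .68;.16 -.24 0 0 0 .68;.16 -.24 0 0 0 .68'
python3 - <<'E'
from h import *
s=robot.read_state()
p,d=robot.read_camera("wrist");cv2.imwrite("pics/e.png",p[:,:,::-1])
print(s["tool_pos"],s["orientation"],np.degrees(s["q"]).round(1),s["opening"])
E
```

```text
t: 5.95
tool_pos: [0.4375, 0.2977, 0.1425]
orientation: [-2.842, -1.337, -0.016]
force: [0.9, 0.3, 0.5]
opening: 0.044
t: 6.45
tool_pos: [0.494, 0.2354, 0.1346]
orientation: [-2.453, -1.963, 0.001]
force: [-0.4, 0.2, -0.9]
opening: 0.0438
t: 6.95
tool_pos: [0.5419, 0.1637, 0.1346]
orientation: [-1.847, -2.541, 0.001]
force: [-1.2, -1.4, -1.8]
opening: 0.0438
[0.54191103 0.16370369 0.13457433] [-1.84744555e+00 -2.54051117e+00  5.44970479e-04] [11.6  5.4 96.4  0.  78.2 -6.3] 0.04383804551447086
```

View pics/e.png

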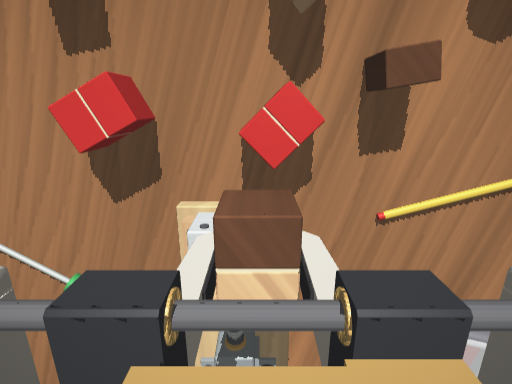

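```bash
python3 -m handwheel '.063 -.2 .1 0 0 0;.063 -.453 .1 0 0 0;.063 -.453 .1 0 0 0;.063 -.453 .1 0 0 0;.063 -.453 .1 0 0 0';  python3 -m handwheel '0 0 0 0 0 0;0 0 0 0 0 0;0 0 0 0 0 0'
cat >> h.py <<'E'
def jigview(s,d,p):
    W=cloud("wrist",d,s);T=R.from_rotvec(s["orientation"]).as_matrix()
    w=(W-s["tool_pos"])@T   # tool frame: x = jig +y, y = jig +-x
    return W,w,T
E
python3 - <<'E'
from h import *
s=robot.read_state()
p,d=robot.read_camera("wrist");cv2.imwrite("pics/f.png",p[:,:,::-1]);np.savez("/tmp/f.npz",p=p,d=d,q=s["q"],pos=s["tool_pos"],ori=s["orientation"])
print(s["tool_pos"],2*np.degrees(np.arctan2(s["orientation"][1],s["orientation"][0])))
W,w,T=jigview(s,d,p);print(T.round(3))
# held block top
m=(w[...,2]>-.037)&(w[...,2]<-.029)&(abs(w[...,0])<.045)&(abs(w[...,1])<.0218)
print("blocktop z",np.median(w[m][:,2]),rectfit(w[m]),m.sum())
for lo,hi,nm in [(.013,.021,"base"),(.033,.039,"rim"),(.022,.030,"floor"),(.064,.071,"fence")]:
    a=np.deg2rad(17.9);u=np.array([np.cos(a),np.sin(a)]);v=np.array([-u[1],u[0]])
    l=W[...,:2]-np.array([.5426,.0853]);lx,ly=l@u,l@v
    m=(W[...,2]>lo)&(W[...,2]<hi)&(abs(lx)<.075)&(abs(ly)<.1)
    if nm=="floor": m&=(abs(lx)<.035)&(abs(ly)<.045)
    print(nm,m.sum(),rectfit(W[m]),[np.percentile(q[m],[1,99]).round(4) for q in (lx,ly)],np.median(W[m][:,2]))
E
```

```text
t: 7.5
tool_pos: [0.561, 0.0276, 0.1648]
orientation: [-1.853, -2.537, -0.001]
force: [-0.2, 0.1, -1.4]
opening: 0.0441
t: 7.8
tool_pos: [0.5608, 0.0293, 0.1644]
orientation: [-1.845, -2.542, 0.0]
force: [-0.2, 0.2, -0.5]
opening: 0.0439
[0.56079386 0.02929866 0.16437622] -251.9548563476659
[[-0.31   0.951 -0.001]
 [ 0.951  0.31   0.   ]
 [ 0.    -0.    -1.   ]]
blocktop z -0.03240178135940085 ((7.882265090942383, 0.0045642852783203125), (43.579002380371094, 48.71544647216797), 89.9862289428711) 7375
base 3146 ((548.2977905273438, 65.96084594726562), (120.1701889038086, 159.58560180664062), 17.96647834777832) [array([-0.0601,  0.0591]), array([-0.0977,  0.0587])] 0.017483901777085947
rim 5610 ((541.9921875, 85.32247924804688), (100.38861846923828, 98.90686798095703), 17.955013275146484) [array([-0.05 ,  0.049]), array([-0.0488,  0.047 ])] 0.0355450930776095
floor 3175 ((542.0339965820312, 85.35125732421875), (48.19921875, 64.14684295654297), 18.0553035736084) [array([-0.0244,  0.0234]), array([-0.0316,  0.0322])] 0.0255886638255855
fence 2524 ((528.8213500976562, 126.2767333984375), (76.03288269042969, 21.334257125854492), 18.02449607849121) [array([-0.0375,  0.0363]), array([0.0326, 0.0537])] 0.06751152723611159
```

View pics/f.png

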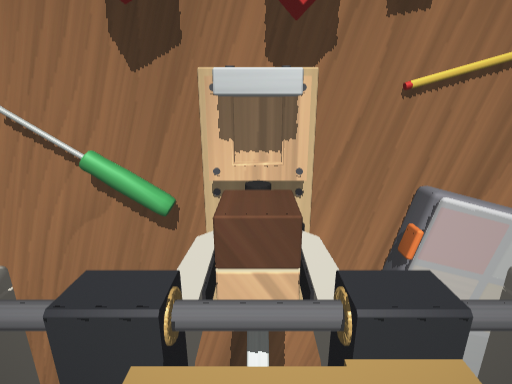

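Run:
```python
from h import *
z=np.load("/tmp/f.npz");s=dict(tool_pos=z["pos"],orientation=z["ori"]);d=z["d"]
W,w,T=jigview(s,d,z["p"])
m=(w[...,2]>-.036)&(w[...,2]<-.029)&(w[...,0]>.014)&(w[...,0]<.045)&(abs(w[...,1])<.035)
print(m.sum(),rectfit(w[m]),[np.percentile(w[m][:,i],[.5,1,99,99.5]).round(4) for i in (0,1)])
for r in range(190,230,6):
    k=np.where(m[r])[0]; print(r,k.min() if len(k) else 0,k.max() if len(k) else 0,w[r][k][[0,-1]].round(4).tolist() if len(k) else '')
```

```text
3122 ((23.121932983398438, -0.3241386413574219), (44.32456588745117, 18.23975372314453), 89.99244689941406) [array([0.0141, 0.0143, 0.0318, 0.0319]), array([-0.0219, -0.0216,  0.021 ,  0.0213])]
190 0 0 
196 0 0 
202 0 0 
208 0 0 
214 214 301 [[0.0314, -0.0215, -0.0306], [0.031, 0.0212, -0.0294]]
220 213 302 [[0.0289, -0.0219, -0.0322], [0.0282, 0.0217, -0.0305]]
226 213 301 [[0.0256, -0.0221, -0.0318], [0.0252, 0.0212, -0.031]]
```

```bash
python3 -m handwheel '-.059 .18 0 0 0 0;-.059 .18 -.1 0 0 0;-.059 .18 -.23 0 0 0;-.059 .18 -.23 0 0 0;-.059 .18 -.23 0 0 0';  python3 -m handwheel '0 0 0 0 0 0;0 0 0 0 0 0;0 0 0 0 0 0;0 0 0 0 0 0;0 0 0 0 0 0'
python3 - <<'E'
from h import *
for n in ["scene","side"]:
    p,d=robot.read_camera(n)
    if n=="side": cv2.imwrite("pics/g.png",cv2.resize(p[150:280,170:310,::-1],None,fx=4,fy=4,interpolation=2))
s=robot.read_state();print(s["tool_pos"],s["orientation"],2*np.degrees(np.arctan2(s["orientation"][1],s["orientation"][0])),s["force"])
E
```

```text
t: 8.35
tool_pos: [0.5426, 0.0822, 0.0954]
orientation: [-1.846, -2.54, 0.002]
force: [0.8, -1.1, -0.3]
opening: 0.0441
t: 8.85
tool_pos: [0.5436, 0.0819, 0.0961]
orientation: [1.847, 2.54, 0.001]
force: [0.3, 0.3, -1.6]
opening: 0.0438
[0.54338489 0.08190148 0.09577554] [1.84751624e+00 2.54080994e+00 1.55850674e-04] 107.95544666699253 [-0.23112888 -0.46962997 -1.30316826]
```

View pics/g.png

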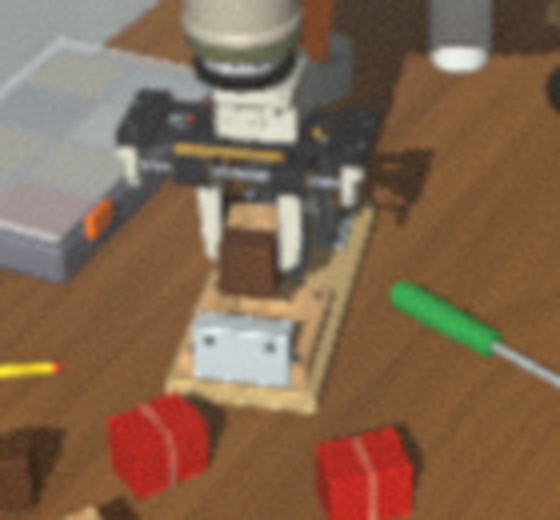

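```bash
python3 -m handwheel '-.001 .004 0 0 0 0;-.001 .004 0 0 0 0;-.001 .004 -.03 0 0 0;-.001 .004 -.06 0 0 0;-.001 .004 -.06 0 0 0'
python3 - <<'E'
from h import *
for i in range(3):
    s=robot.read_state();p,d=robot.read_camera("wrist")
    W,w,T=jigview(s,d,p);a=w[...,2]
    m=(a>-.036)&(a<-.029)&(w[...,0]>.014)&(w[...,0]<.04)&(abs(w[...,1])<.035)
    m2=(W[...,2]>.064)&(W[...,2]<.072)&(w[...,0]>.025)&(w[...,0]<.08)&(abs(w[...,1])<.05)
    m3=(W[...,2]>.0145)&(W[...,2]<.0205)&(w[...,0]>.025)&(w[...,0]<.08)&(abs(w[...,1])<.07)
    print(s["tool_pos"].round(4),2*np.degrees(np.arctan2(s["orientation"][1],s["orientation"][0])).round(2),"block",[np.percentile(w[m][:,k],[1,99]).round(4) for k in (0,1)],"fence",rectfit(w[m2]),[np.percentile(w[m2][:,k],[1,99]).round(4) for k in (0,1)],"base",[np.percentile(w[m3][:,k],[1,99]).round(4) for k in (0,1)])
cv2.imwrite("pics/h.png",p[:,:,::-1])
E
```

```text
t: 9.45
tool_pos: [0.5414, 0.083, 0.0752]
orientation: [-1.846, -2.539, 0.004]
force: [-0.6, 0.1, -1.8]
opening: 0.044
[0.5414 0.083  0.0752] -252.04 block [array([0.0142, 0.0318]), array([-0.0217,  0.021 ])] fence ((43.458194732666016, 1.5773506164550781), (76.13223266601562, 24.893571853637695), 89.75407409667969) [array([0.0314, 0.0557]), array([-0.0353,  0.0382])] base [array([0.0264, 0.0618]), array([-0.0577,  0.0608])]
[0.5418 0.0831 0.076 ] -252.04 block [array([0.0142, 0.0318]), array([-0.0216,  0.021 ])] fence ((43.62501525878906, 0.9887886047363281), (76.14583587646484, 25.220657348632812), 89.72463989257812) [array([0.0315, 0.0559]), array([-0.0358,  0.0378])] base [array([0.0264, 0.0617]), array([-0.058 ,  0.0604])]
[0.5424 0.0831 0.0768] -252.04 block [array([0.0142, 0.0318]), array([-0.0217,  0.021 ])] fence ((43.610748291015625, 0.4719429016113281), (76.13195037841797, 25.196874618530273), 89.99242401123047) [array([0.0314, 0.056 ]), array([-0.0363,  0.0372])] base [array([0.0262, 0.0622]), array([-0.0588,  0.0598])]
```

View pics/h.png

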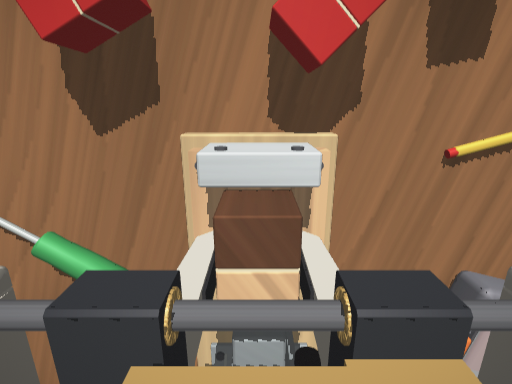

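```bash
python3 -m handwheel '0 0 0 0 0 0;0 0 -.02 0 0 0;0 0 -.04 0 0 0;0 0 -.06 0 0 0;0 0 -.07 0 0 0'; python3 -m handwheel '0 0 -.01 0 0 0;0 0 -.02 0 0 0;0 0 -.03 0 0 0;0 0 -.03 0 0 0;0 0 -.03 0 0 0'
```

```text
t: 10.1
tool_pos: [0.5423, 0.0831, 0.0555]
orientation: [-1.847, -2.54, 0.002]
force: [0.4, 0.6, -1.1]
opening: 0.0437
t: 10.6
tool_pos: [0.5431, 0.0831, 0.0477]
orientation: [1.847, 2.541, -0.0]
force: [-0.7, 0.1, -0.7]
opening: 0.044
```

```bash
python3 -m handwheel '0 0 -.005 0 0 0;0 0 -.01 0 0 0;0 0 -.014 0 0 0;0 0 -.014 0 0 0;0 0 -.014 0 0 0'; python3 -m handwheel '0 0 -.003 0 0 0;0 0 -.006 0 0 0;0 0 -.006 0 0 0'; python3 -m handwheel '0 0 -.002 0 0 0;0 0 -.002 0 0 0;0 0 -.002 0 0 0'
```

```text
t: 11.1
tool_pos: [0.543, 0.0831, 0.0434]
orientation: [-1.847, -2.541, 0.0]
force: [0.0, -0.2, -1.4]
opening: 0.0441
t: 11.4
tool_pos: [0.5429, 0.0831, 0.0415]
orientation: [-1.847, -2.541, 0.0]
force: [0.3, 1.3, -1.5]
opening: 0.0439
t: 11.7
tool_pos: [0.5431, 0.0831, 0.0411]
orientation: [1.847, 2.541, 0.0]
force: [-0.6, 0.2, -0.3]
opening: 0.0441
```

```bash
python3 -m handwheel '0 0 -.003 0 0 0;0 0 -.003 0 0 0;0 0 -.003 0 0 0';python3 -m handwheel '0 0 -.003 0 0 0;0 0 -.003 0 0 0;0 0 -.003 0 0 0'
```

```text
t: 12.0
tool_pos: [0.5431, 0.0831, 0.0411]
orientation: [1.847, 2.541, -0.0]
force: [-4.4, 0.1, 8.6]
opening: 0.0439
t: 12.3
tool_pos: [0.5432, 0.0832, 0.0411]
orientation: [1.847, 2.541, -0.0]
force: [-9.1, -0.5, 16.9]
opening: 0.044
```

```bash
python3 -m handwheel '0 0 .005 0 0 0;0 0 .005 0 0 0'; python3 -m handwheel '0 0 0 0 0 0;0 0 0 0 0 0;0 0 0 0 0 0;0 0 0 0 0 0' -0.3; python3 -m handwheel '0 0 .03 0 0 0;0 0 .1 0 0 0;0 0 .25 0 0 0;0 0 .35 0 0 0'; python3 -m handwheel '0.05 -.16 0.1 0 0 0;.05 -.16 0.1 0 0 0;.05 -.16 0.1 0 0 0;.05 -.16 0.1 0 0 0;.05 -.16 0.1 0 0 0'
python3 - <<'E'
from h import *
s=robot.read_state();p,d=robot.read_camera("wrist")
cv2.imwrite("pics/i.png",p[:,:,::-1])
W=cloud("wrist",d,s);print(s["tool_pos"])
a=np.deg2rad(18);u=np.array([np.cos(a),np.sin(a)]);v=np.array([-u[1],u[0]])
l=W[...,:2]-np.array([.5420,.0853]);lx,ly=l@u,l@v
m=(W[...,2]>.0715)&(W[...,2]<.08)&(abs(lx)<.035)&(abs(ly)<.045)
w=np.c_[lx[m],ly[m],W[m][:,2]];print(m.sum(),rectfit(w));A=np.c_[w[:,:2],np.ones(len(w))];print(np.linalg.lstsq(A,w[:,2],rcond=None)[0])
m=(W[...,2]>.034)&(W[...,2]<.038)&(abs(lx)<.075)&(abs(ly)<.07);print(rectfit(W[m]),np.median(W[m][:,2]))
E
```

```text
t: 12.5
tool_pos: [0.5434, 0.0832, 0.0411]
orientation: [1.847, 2.541, 0.001]
force: [-2.1, -0.4, 4.1]
opening: 0.0441
t: 12.9
tool_pos: [0.5429, 0.0832, 0.0405]
orientation: [-1.847, -2.541, 0.0]
force: [0.1, -0.5, -0.3]
opening: 0.0602
t: 13.3
tool_pos: [0.5436, 0.0832, 0.1489]
orientation: [1.846, 2.54, 0.002]
force: [1.3, 0.4, -0.4]
opening: 0.0608
t: 13.8
tool_pos: [0.5568, 0.036, 0.1741]
orientation: [-1.845, -2.539, 0.002]
force: [-1.1, 1.1, -0.6]
opening: 0.0604
[0.55680888 0.03600269 0.17408709]
3251 ((0.2569103240966797, -0.6504631042480469), (58.869346618652344, 43.92284393310547), 89.95275115966797)
[-0.00070412  0.00180457  0.07354112]
((541.9885864257812, 85.61994171142578), (100.2955093383789, 99.5116195678711), 18.041534423828125) 0.03557745242197283
```

View pics/i.png

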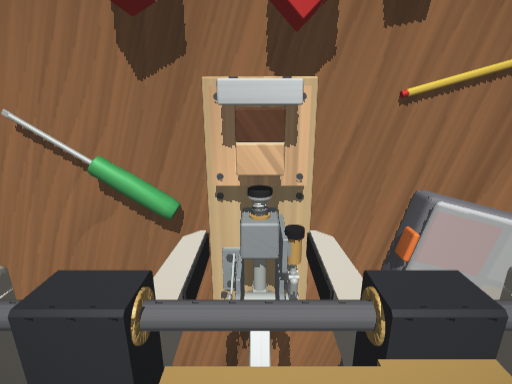

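```bash
python3 -m handwheel '0 0 .17 0 0 0;0 0 .33 0 0 0;0 0 .4 0 0 0;0 0 .4 0 0 0' 1 20; python3 -m handwheel '.213 -.643 0 0 0 0;.213 -.643 0 0 0 0;.213 -.643 0 0 0 0;.213 -.643 0 0 0 0;.213 -.643 0 0 0 0'; python3 -m handwheel '0 0 -.1 0 0 0;0 0 -.19 0 0 0;0 0 -.19 0 0 0;0 0 -.19 0 0 0'
python3 - <<'E'
from h import *
s=robot.read_state();print(s["tool_pos"],s["opening"],s["force"])
p,d=robot.read_camera("side");cv2.imwrite("pics/j.png",cv2.resize(p[90:280,170:330,::-1],None,fx=3,fy=3,interpolation=2));W=cloud("side",d)
v=np.array([-.309,.951]);l=W[...,:2]-np.array([.5652,.014]);u=np.array([.951,.309])
c=p.astype(int);m=(c[...,0]>180)&(c[...,1]<150)&(c[...,2]<90)&(abs(l@u)<.03)&(l@v<-.1)&(l@v>-.27)&(W[...,2]>.05)
w=np.c_[l[m]@u,l[m]@v,W[m][:,2]];print(m.sum(),np.median(w,0),w.min(0),w.max(0))
E
```

```text
t: 14.25
tool_pos: [0.5596, 0.0359, 0.2999]
orientation: [1.843, 2.538, 0.006]
force: [0.9, 0.6, -0.1]
opening: 0.0334
t: 14.75
tool_pos: [0.6214, -0.1624, 0.2914]
orientation: [-1.85, -2.533, 0.005]
force: [0.3, 0.7, 0.2]
opening: 0.0003
t: 15.15
tool_pos: [0.621, -0.1565, 0.2372]
orientation: [-1.844, -2.539, 0.001]
force: [0.7, -0.7, 0.2]
opening: 0.0007
[ 0.62102021 -0.15653899  0.23723461] 0.0006749162627834336 [ 0.69819011 -0.6801929   0.1602066 ]
107 [ 0.000487   -0.18124725  0.18955085] [-0.01455543 -0.21421457  0.15454572] [ 0.0149871  -0.139541    0.21700879]
```

View pics/j.png

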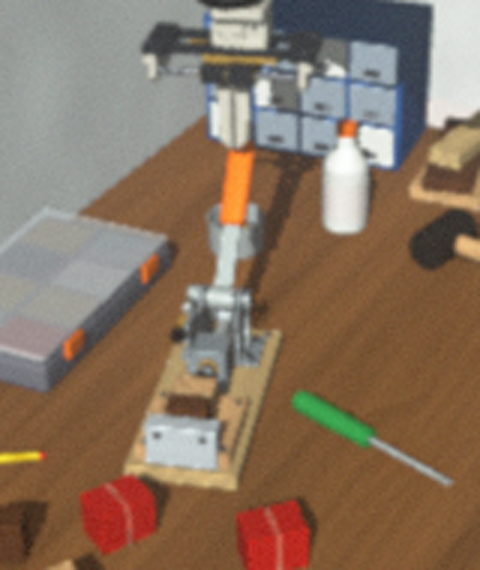

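```bash
python3 -m handwheel '0 0 -.07 0 0 0;0 0 -.12 0 0 0;.01 -.03 -.17 0 0 0;.023 -.07 -.23 0 0 0;.023 -.07 -.23 0 0 0'; python3 -m handwheel '.007 -.022 -.055 0 0 0;.015 -.046 -.11 0 0 0;.015 -.046 -.11 0 0 0'
```

```text
t: 15.7
tool_pos: [0.6284, -0.1797, 0.1681]
orientation: [-1.848, -2.539, 0.001]
force: [-1.2, 0.2, 2.8]
opening: 0.0006
t: 16.0
tool_pos: [0.6329, -0.1929, 0.1359]
orientation: [-1.848, -2.54, 0.001]
force: [-0.7, -0.7, 4.5]
opening: 0.0007
```

```bash
python3 -m handwheel '.004 -.012 -.04 0 0 0;.006 -.018 -.08 0 0 0;.006 -.02 -.12 0 0 0;.006 -.02 -.12 0 0 0';python3 -m handwheel '0 0 -.014 0 0 0;0 0 -.026 0 0 0;0 0 -.026 0 0 0;0 0 -.026 0 0 0;0 0 -.026 0 0 0'
python3 - <<'E'
from h import *
s=robot.read_state();print(s["tool_pos"],s["opening"],s["force"])
for n in ["side","scene"]:
    p,d=robot.read_camera(n);a,b=(slice(90,280),slice(170,330)) if n=="side" else (slice(150,290),slice(200,340))
    cv2.imwrite(f"pics/k_{n}.png",cv2.resize(p[a,b][:,:,::-1],None,fx=3.5,fy=3.1,interpolation=2));W=cloud(n,d)
    v=np.array([-.309,.951]);l=W[...,:2]-np.array([.5652,.014]);u=np.array([.951,.309])
    c=p.astype(int);m=(c[...,0]>170)&(c[...,1]<150)&(c[...,2]<90)&(abs(l@u)<.03)&(l@v<-.1)&(l@v>-.3)&(W[...,2]>.05)
    w=np.c_[l[m]@u,l[m]@v,W[m][:,2]];print(n,m.sum(),np.median(w,0),w.min(0),w.max(0),np.polyfit(w[:,1],w[:,2],1) if len(w)>5 else '')
    m=(W[...,2]>.07)&(W[...,2]<.079)&(abs(l@u)<.03)&(l@v<.115)&(l@v>.035)
    w=np.c_[l[m]@u,l[m]@v,W[m][:,2]];print(n,'blk',m.sum(),rectfit(w),np.median(w[:,2]))
E
```

```text
t: 16.4
tool_pos: [0.6365, -0.1994, 0.1026]
orientation: [1.845, 2.538, 0.0]
force: [-2.0, -1.7, 10.3]
opening: 0.0006
t: 16.9
tool_pos: [0.6367, -0.1998, 0.0967]
orientation: [1.845, 2.537, -0.0]
force: [-3.0, -3.5, 9.4]
opening: 0.0008
[ 0.63665775 -0.19979432  0.09671388] 0.0007945961424992003 [-3.01279762 -3.47364966  9.39095856]
side 56 [-0.00088064 -0.18985468  0.09792256] [-0.01315742 -0.22285078  0.09074367] [ 0.0142401  -0.16712963  0.21039711] [-0.6671138  -0.02207597]
side blk 191 ((-3.9350357055664062, 79.55757141113281), (72.0741195678711, 55.780967712402344), 84.82476043701172) 0.07458989852519282
scene 127 [ 0.00645508 -0.25335069  0.09538183] [-0.01498248 -0.27734986  0.08344851] [ 0.01517782 -0.1791738   0.10172853] [-0.02681968  0.08745262]
scene blk 151 ((0.663055419921875, 78.28153228759766), (68.11646270751953, 50.139984130859375), 86.12407684326172) 0.07509158511130698
```

View pics/k_side.png

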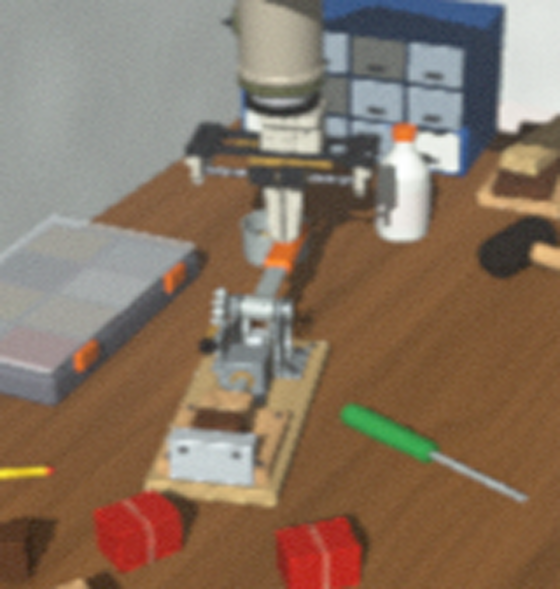

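View pics/k_scene.png

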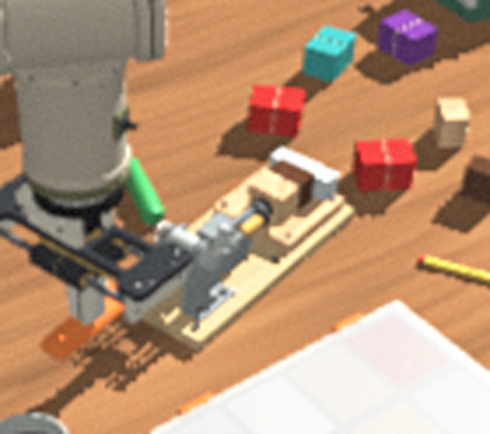

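```bash
python3 -m handwheel '0 0 -.01 0 0 0;0 0 -.017 0 0 0;0 0 -.017 0 0 0;0 0 -.017 0 0 0;0 0 -.017 0 0 0';python3 -m handwheel '0 0 0 0 0 0;0 0 0 0 0 0;0 0 0 0 0 0'
```

```text
t: 17.5
tool_pos: [0.6368, -0.1999, 0.0921]
orientation: [1.845, 2.537, -0.0]
force: [-3.4, -2.9, 12.8]
opening: 0.0003
t: 17.8
tool_pos: [0.6368, -0.1999, 0.0921]
orientation: [1.845, 2.537, -0.0]
force: [-3.9, -4.4, 11.5]
opening: 0.0005
```

```bash
python3 -m handwheel '0 0 -.006 0 0 0;0 0 -.006 0 0 0;0 0 -.006 0 0 0;0 0 -.006 0 0 0;0 0 -.006 0 0 0'
python3 - <<'E'
from h import *
s=robot.read_state();print(s["tool_pos"],s["force"])
v=np.array([-.309,.951]);u=np.array([.951,.309])
for n in ["scene","side"]:
    p,d=robot.read_camera(n)
    a,b=(slice(90,280),slice(170,330)) if n=="side" else (slice(150,290),slice(200,340))
    cv2.imwrite(f"pics/l_{n}.png",cv2.resize(p[a,b][:,:,::-1],None,fx=3.5,fy=3.1,interpolation=2));W=cloud(n,d)
    l=W[...,:2]-np.array([.5652,.014]);c=p.astype(int)
    m=(c[...,0]>170)&(c[...,1]<150)&(c[...,2]<90)&(abs(l@u)<.02)&(l@v<-.165)&(l@v>-.29)&(W[...,2]>.086-.03)&(W[...,2]<.11)
    w=np.c_[l[m]@v,W[m][:,2]]
    cc=np.polyfit(w[:,0],w[:,1],1)
    for _ in range(5):
        r=w[:,1]-np.polyval(cc,w[:,0]);k=abs(r)<.003;cc=np.polyfit(w[k,0],w[k,1],1)
    print(n,len(w),k.sum(),cc,np.polyval(cc,-.222),"theta",.75+np.arctan(cc[0]))
    q=robot.tip_of(n,"grip_top")[:1]+robot.tip_of(n,"pad")[:1];print(q)
    for th in (.7,.75,.8,.84):
        e=.75-th;y=-.085-.19*np.cos(e)+.009*np.sin(e);z=.09+.19*np.sin(e)+.009*np.cos(e)
        X=[*(np.array([.5652,.014])+y*v),z];print(th,proj(n,X).round(1))
E
```

```text
t: 18.3
tool_pos: [0.6368, -0.1999, 0.0907]
orientation: [1.844, 2.536, -0.0]
force: [-4.7, -3.2, 14.2]
opening: 0.0004
[ 0.63683679 -0.19988698  0.09069276] [-4.70449007 -3.17917434 14.24483306]
scene 130 84 [-0.01710143  0.08425253] 0.08804904910317576 theta 0.7329002412707779
[{'at': [249.7, 226.2], 'conf': 0.62}, {'at': [212.9, 277.0], 'conf': 0.53}]
0.7 [[213.8 258.7]]
0.75 [[213.8 260.8]]
0.8 [[214.  262.8]]
0.84 [[214.2 264.4]]
side 48 34 [0.02574134 0.09847116] 0.092756582420676 theta 0.7757356581989007
[{'at': [168.6, 249.8], 'conf': 0.72}]
0.7 [[254.2 157.6]]
0.75 [[254.2 159.8]]
0.8 [[254.3 162. ]]
0.84 [[254.3 163.8]]
```

View pics/l_scene.png

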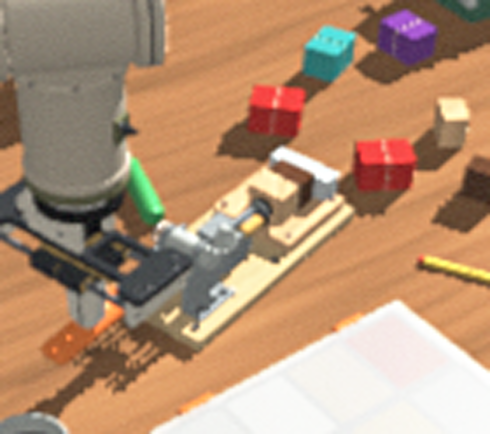

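```bash
python3 -m handwheel '0 0 -.005 0 0 0;0 0 -.005 0 0 0;0 0 -.005 0 0 0;0 0 -.005 0 0 0;0 0 -.005 0 0 0'
python3 - <<'E'
from h import *
s=robot.read_state();p,d=robot.read_camera("scene");W=cloud("scene",d)
p2,_=robot.read_camera("side");cv2.imwrite("pics/m.png",cv2.resize(p2[90:400,100:350][:,:,::-1],None,fx=2.4,fy=1.9))
v=np.array([-.309,.951]);u=np.array([.951,.309]);l=W[...,:2]-np.array([.5652,.014])
lx,ly=l@u,l@v-.075
m=(W[...,2]>.0705)&(W[...,2]<.079)&(abs(lx)<.026)&(abs(ly)<.04)&(p.max(-1)<230)
w=np.c_[lx[m],ly[m],W[m][:,2]];print(len(w),[np.percentile(w[:,i],[2,98]).round(4) for i in range(3)])
cv2.imwrite("pics/m2.png",cv2.resize(p[180:250,250:320][:,:,::-1],None,fx=8,fy=8,interpolation=2))
E
```

```text
t: 19.1
tool_pos: [0.6369, -0.1999, 0.0895]
orientation: [1.844, 2.536, -0.0]
force: [-6.1, -3.4, 16.4]
opening: 0.0006
63 [array([-0.0218,  0.0203]), array([-0.0288,  0.0288]), array([0.0706, 0.0786])]
```

View pics/m2.png

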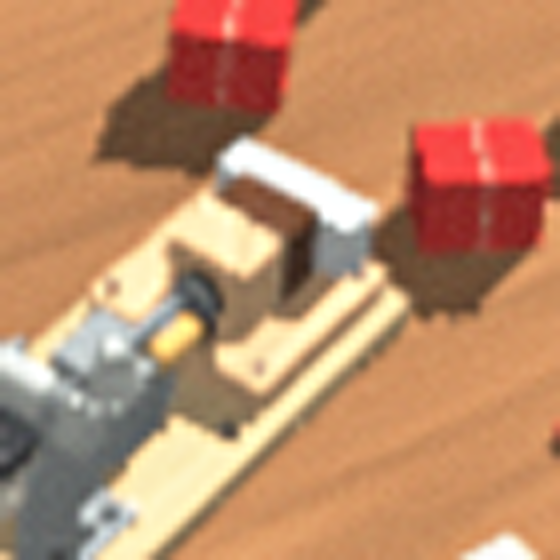

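View pics/m.png

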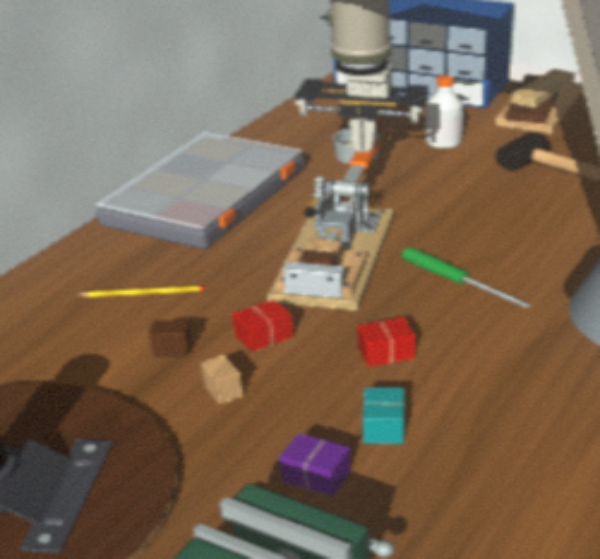

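Run:
```python
from plant import robot
s=robot.read_state();print(s["t"],s["tool_pos"],s["force"]);print(robot.close_job())
```

```text
19.2 [ 0.6368708  -0.19991001  0.08947461] [-5.87826262 -3.19660579 16.87332334]
the job is handed in; nothing more can be done
None
```

The two-tone block is in the jig pocket and released. I handed the job in at 19.2 s, well inside 69 s, with the lever still pressed into the third click.

- **Seating:** After release, the wrist camera showed the block flat (tilt under 0.2°), square to the jig and within about 1 mm of the pocket centre. I touched the floor with about 17 N while lowering, then backed off to about 4 N before opening.
- **Lever:** The fingertip height of 89.5 mm puts the lever at about 0.82 rad; the third click is at 0.80 and the stop at 0.84. It was pushing down with about 17 N, more than the 11 N quoted for holding.
- **Squeeze:** The last scene picture shows the pad against the pale half and the dark half against the fence.
- **Bystanders:** I did not touch any of them, and they looked unmoved by eye in the last side picture.

**Check that disagreed:** about 1 mm before the final press, the camera depth fits of the grip's slope gave 0.73 and 0.78 rad, below the third click. The arm's own position gave about 0.81 rad. Few of the grip's pixels were visible and the cameras are only good to about 2 mm, so I trusted the arm's position. I then pressed 1.2 mm further and did not repeat the camera fit. I did not confirm the lever angle any other way.

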